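# Count along the divider rack and push the carton into the third gap

## Task

Starting from the red end of the divider rack, run one closed fingertip along the row of yellow spring tabs on its back rail, flicking the first, second and third tab in turn and none of the others. That third tab marks the gap you want: then, without lifting it, push the small brown carton along the rack's front tray and straight into that gap until it is fully home against the back wall. Leave the carton alone until you have counted, and do not disturb the parts stored in the end gaps or the glue bottle.

Things in the scene. Friction and masses are not known exactly. Their poses are not given: they have to be found in the camera images.
- rack: grey divider rack fixed to the counter, 166 x 392 mm, open front towards the robot. Origin on the counter under its middle; x from open front to back wall, y along the row, z up. 7 dividers 4 mm thick, 47 mm high, x = 0 to 70 mm, leave 6 gaps 60 mm wide centred at y = 160, 96, 32, -32, -96, -160 mm (gap 1 to 6). Floor 5 mm thick; back wall's inner face at x = 70 mm, 52 mm high
- tray_mid (a point): middle of the front tray's floor, at rack x = -40, y = 0, z = 5 mm. The tray is the floor in front of the dividers, rack x = -80 to 0 mm, over the rack's whole length, open at both ends; along its front edge a lip 14 mm high above the counter (x = -85 to -80 mm)
- rail_mid (a point): middle of the aluminium rail on the back wall, at rack x = 76, y = 0, z = 59 mm (its top); rail 16 mm wide. On it, over the middle of each gap (same y), stands a yellow paddle tab 12 to 16 mm wide in x, 4 mm thick, pivoting about the rack's x at z = 62 mm, round top at z = 92 mm. A fingertip moved along y with its end at about z = 80 mm flicks each tab and passes over it
- tab_1 (a joint): tilt (rad) of the yellow spring tab over gap 1, gap 1 being the one at the rack's +y end; 0 upright (rest), positive = top swung towards the rack's -y, negative = towards its +y; stops at +-1.4; counts as flicked beyond 0.4 either way; springs back by itself, about 1 N at the top
- tab_2 (a joint): tilt (rad) of the yellow spring tab over gap 2, gap 1 being the one at the rack's +y end; 0 upright (rest), positive = top swung towards the rack's -y, negative = towards its +y; stops at +-1.4; counts as flicked beyond 0.4 either way; springs back by itself, about 1 N at the top
- tab_3 (a joint): tilt (rad) of the yellow spring tab over gap 3, gap 1 being the one at the rack's +y end; 0 upright (rest), positive = top swung towards the rack's -y, negative = towards its +y; stops at +-1.4; counts as flicked beyond 0.4 either way; springs back by itself, about 1 N at the top
- tab_4 (a joint): tilt (rad) of the yellow spring tab over gap 4, gap 1 being the one at the rack's +y end; 0 upright (rest), positive = top swung towards the rack's -y, negative = towards its +y; stops at +-1.4; counts as flicked beyond 0.4 either way; springs back by itself, about 1 N at the top
- tab_5 (a joint): tilt (rad) of the yellow spring tab over gap 5, gap 1 being the one at the rack's +y end; 0 upright (rest), positive = top swung towards the rack's -y, negative = towards its +y; stops at +-1.4; counts as flicked beyond 0.4 either way; springs back by itself, about 1 N at the top
- tab_6 (a joint): tilt (rad) of the yellow spring tab over gap 6, gap 1 being the one at the rack's +y end; 0 upright (rest), positive = top swung towards the rack's -y, negative = towards its +y; stops at +-1.4; counts as flicked beyond 0.4 either way; springs back by itself, about 1 N at the top
- red_cap: red plastic block on one end of the rack (it may be either end): the end where the counting begins. 74 x 16 x 56 mm, fixed; origin at the centre of its underside, at rack x = 40 mm, y = +204 or -204 mm; the like block at the other end is black
- carton_center (a point): centre (half-way up) of the small plain brown cardboard carton that stands loose in the rack's front tray; 70 mm along the rack's x, 50 mm along the rack's y, 55 mm high, about 0.12 kg; its own y axis is the 70 mm side. Fully home in a gap it lies at rack x = 35 mm, z = 32.5 mm
- carton: the same carton; origin at the centre of its underside
- valve: small cream-coloured ball valve with a red lever, 31 x 68 x 37 mm, loose in the gap at the rack's +y end (gap 1); leave alone; origin under its centre
- copper_cap: copper pipe cap, 39 mm across, 37 mm high, loose in the gap at the rack's -y end (gap 6); leave alone; origin under its centre
- glue: small white and blue glue bottle, 28 mm across, 84 mm high, standing on the counter to the left of the rack; leave alone; origin under its centre
There are look-alikes about, which are no part of the job. Of the things shaped like the red_cap, the red one is meant.

How it is judged:
On the way, in this order (a step that is already met when the one before it is completed fails the run):
1. the first tab from the red end is flicked, the carton not yet moved (((y of red_cap in the frame of rack above 0 m and (value of joint tab_1 above 0.4 rad or value of joint tab_1 below -0.4 rad)) or (y of red_cap in the frame of rack below 0 m and (value of joint tab_6 above 0.4 rad or value of joint tab_6 below -0.4 rad))) and distance of carton_center from where it was at the start of the episode below 0.012 m), for 0.02 s.
2. the second tab from the red end is flicked, the carton not yet moved (((y of red_cap in the frame of rack above 0 m and (value of joint tab_2 above 0.4 rad or value of joint tab_2 below -0.4 rad)) or (y of red_cap in the frame of rack below 0 m and (value of joint tab_5 above 0.4 rad or value of joint tab_5 below -0.4 rad))) and distance of carton_center from where it was at the start of the episode below 0.012 m), for 0.02 s.
3. the third tab from the red end is flicked, the carton not yet moved (((y of red_cap in the frame of rack above 0 m and (value of joint tab_3 above 0.4 rad or value of joint tab_3 below -0.4 rad)) or (y of red_cap in the frame of rack below 0 m and (value of joint tab_4 above 0.4 rad or value of joint tab_4 below -0.4 rad))) and distance of carton_center from where it was at the start of the episode below 0.012 m), for 0.02 s.
4. the carton is home in the third gap from the red end (((y of red_cap in the frame of rack above 0 m and y of carton_center in the frame of rack between 0.024 and 0.04 m) or (y of red_cap in the frame of rack below 0 m and y of carton_center in the frame of rack between -0.04 and -0.024 m)) and x of carton_center in the frame of rack between 0.029 and 0.041 m and angle between the y axis of carton and the x axis of rack, either way round below 0.12 rad and angle between carton's own z axis and vertical below 0.1 rad and z of carton_center in the frame of rack below 0.038 m), for 0.2 s.
At the end, for the whole second after the job is handed in: The carton lies flat and at rest in the third gap from the red end: its centre within 8 mm of the gap's centre line, within 6 mm of its home position against the back wall, square to the rack within 0.12 rad (all of step 4 and linear speed of carton below 0.01 m/s); the robot touches nothing.
It fails at once if the carton is lifted more than 12 mm off the tray floor or tipped over 0.35 rad (height (world z) of carton_center above 0.0445 m or angle between carton's own z axis and vertical above 0.35 rad).
It fails at once if a tab beyond the third is flicked (over 0.4 rad) ((y of red_cap in the frame of rack above 0 m and ((value of joint tab_4 above 0.4 rad or value of joint tab_4 below -0.4 rad) or (value of joint tab_5 above 0.4 rad or value of joint tab_5 below -0.4 rad) or (value of joint tab_6 above 0.4 rad or value of joint tab_6 below -0.4 rad))) or (y of red_cap in the frame of rack below 0 m and ((value of joint tab_1 above 0.4 rad or value of joint tab_1 below -0.4 rad) or (value of joint tab_2 above 0.4 rad or value of joint tab_2 below -0.4 rad) or (value of joint tab_3 above 0.4 rad or value of joint tab_3 below -0.4 rad)))).
It fails at once if the valve, copper cap or glue bottle is moved more than 20 mm or tipped (distance of any of valve, copper_cap, glue from where it was at the start of the episode above 0.02 m or angle between glue's own z axis and vertical above 0.5 rad).
It also fails if it takes over 56 s, if anything falls off the work surface, if the arm or the gripper's body presses on something with over 40 N, if the wrist force passes 120 N, or if a joint passes its speed limit or range.

## Robot

A 6-joint arm with a two-finger parallel gripper is mounted at the origin on a cart in front of the work surface, level with it; the furniture and walls round the work are solid. World frame = base frame: x ahead of the robot, y to its left, z up, the work surface at z = 0. Lengths are in m, angles in rad, forces in N, time in s.
With the tool pointing down it reaches from about 0.375 to 0.9 m from the base axis. Payload 3.1 kg.
Tool frame: the origin (TCP) lies on the centre line of the jaws, within the pads' length; the fingertips stand ahead of it and the grasp point (between the pads) lies 3 mm ahead of it (robot.tip_reach is the z of the fingertips in the tool frame, in m); z points along the fingers, y is the line along which they close (so a half turn about z gives the same grasp; the last joint's range is limited). The gripper opens to 87 mm and grips with 3 to 60 N. Pads are 19 mm wide; open, the fingers measure 117 mm over their backs; the gripper's body (75 mm by 190 mm) begins 51 mm behind the grasp point.
Start: joints at [1.054, 0.527, 1.433, -0, 1.181, -0.178], TCP at [0.207, 0.59, 0.245] pointing down, gripper open.
Joint ranges: [-3.08, 3.08], [-0.75, 2.2], [0.22, 2.44], [-1.43, 4.57], [0, 2.65], [-2.85, 2.85]. Speed limits (rad/s): [2.79, 2.79, 3.14, 3.14, 3.14, 3.14].

## Interface

Orientations are given as a unit quaternion [x, y, z, w].
In Python, from rig import sensors, eyes, ticket, robot gives the robot as it stands.
- The arm moves only by the tool drive_tool, never from a script. Its argument "deltas" is a list that holds one entry, the list of rows, each a list of 6 numbers: the shift along the tool's x, y, z in mm, then the turn, a rotation vector about the tool's x, y, z in rad. A call has 1 to 8 rows; each row shifts and turns the commanded pose from where the row before left it, along the tool's axes as they then stand; what a row does not reach is not made up. A row lasts 1/12 s, in which the tool goes at most 41.7 mm and 7.16 degrees, less where a joint would pass 70% of its speed; a pose out of reach is approached as far as the arm can. A call is refused whole if a number of a shift passes 41.7 or a number of a turn 0.125, either way. A call with a gripper value outside its range is refused whole. "gripper" is the opening in per cent of the stroke, from 0 (shut) to 100 (fully open), set as the call begins (left out, the last holds). The fingers move at their own pace and stop on an object; "squeeze" is the grip in N (left out, the last holds). Time passes only in rows, so rows that do not move let the fingers close. It gives the time, the measured TCP pose, the force, the opening and the grip force at its end, in the units of the state.
- sensors.get_obs(): the state, without advancing time (a new reading comes with each control period).
- eyes.camera(name): name is "scene" or "top" or "wrist"; returns a dict with "img" (384x512x3 uint8, red, green, blue), "fov_y" (degrees; the focal length in pixels is half the picture's height over the tangent of half this angle, whatever the lens; pixels are square), "cx", "cy" (the principal point, pixels), "xyz" and "attitude" of the camera in the world; the wrist camera has in their place "hand_eye" (4x4, takes a point from camera to tool coordinates, whose origin is the TCP and whose axes are the flange's). Camera axes: x right, y up, looking along -z (the intrinsics and any distortion apply to the point x, -y, -z); pixel columns grow to the right and rows downward; lengths in m; the calibration is good to about 2 mm. A picture is of the moment at which its call begins: read the wrist's pose just before it. There is no depth.
- ticket.hand_in(): hands the job in; it is judged then, once.
The state is a dict: "time": time; "q": joint angles; "joint_velocities": joint speeds; "joint_torque": joint torques, N m; "position": TCP position; "tool_rot": TCP orientation; "ft_force": force on the tool from outside, world axes, zero at the start; "moment": the same for the moment, N m; "grip_width": finger opening in m; "grip_force": force on a finger pad.
Only numpy, scipy, OpenCV 4.12 (cv2) and the standard library are available. Lean on these libraries where they do the work, as an engineer would, in place of code of your own. Each camera call takes 0.05 s, during which the arm holds its last target. There are 200 camera calls.

## Working session

There is one attempt and no reset: what is moved stays moved. The work goes in short steps, Python scripts to look and compute and a tool call to move; the robot and the scene stay as the last step left them, time stands still between calls to the robot, and variables do not carry over. Pictures are saved under pics/ and viewed, at most 10 in all, crops included, and the job is handed in when it is done.

Besides the shell and the picture viewer there is one more tool, called as a command line: name --argument value ..., lists and objects as JSON in quotes. drive_tool: Moves the arm, as the interface text tells. Its arguments: {"type":"object","properties":{"deltas":{"type":"array"},"gripper":{"type":"number"},"squeeze":{"type":"number"}},"required":["deltas"]}

```bash
mkdir -p pics; cat > h.py <<'E'
import numpy as np,cv2
from scipy.spatial.transform import Rotation as R
from rig import sensors,eyes,ticket,robot
def f(c): return c['img'].shape[0]/2/np.tan(np.radians(c['fov_y'])/2)
def pose(c,o=None):
    if 'hand_eye' in c:
        T=np.eye(4);T[:3,:3]=R.from_quat(o['tool_rot']).as_matrix();T[:3,3]=o['position'];T=T@np.array(c['hand_eye']);return T[:3,:3],T[:3,3]
    return R.from_quat(c['attitude']).as_matrix() if np.size(c['attitude'])==4 else np.array(c['attitude']),np.array(c['xyz'])
def ray(c,u,v,o=None):
    M,p=pose(c,o);F=f(c)
    return p,M@np.array([(u-c['cx'])/F,-(v-c['cy'])/F,-1])
def onz(c,u,v,z,o=None):
    p,d=ray(c,u,v,o);return p+d*(z-p[2])/d[2]
E
python3 - <<'E'
from h import *
o=sensors.get_obs();print(o,robot.tip_reach)
for n in('scene','top','wrist'):
    c=eyes.camera(n);cv2.imwrite(f'pics/{n}0.png',c['img'][...,::-1]);print({k:v for k,v in c.items() if k!='img'})
E
```

```text
{'time': 0.0, 'q': array([ 1.05446172e+00,  5.28467464e-01,  1.43388828e+00, -4.08391989e-05,
        1.18140324e+00, -1.78541845e-01]), 'joint_velocities': array([-5.44902102e-04,  5.94263218e-04,  7.17396975e-05, -4.23641903e-04,
        5.37965221e-04,  1.41337901e-03]), 'joint_torque': array([ 1.00876063e-03, -4.40035522e+01, -1.76596963e+01,  6.35118247e-02,
        5.83328353e-02, -1.89331572e-04]), 'position': array([0.20679276, 0.58907401, 0.24357525]), 'tool_rot': array([ 1.68086777e-01,  9.85771607e-01, -1.02487181e-03, -3.51052320e-04]), 'ft_force': array([-0.30981966,  0.97497585,  0.56054222]), 'moment': array([ 0.02558612, -0.00891274,  0.0305947 ]), 'grip_force': 0.0, 'grip_width': 0.08693687170647633} 0.022
{'fov_y': 54.43319007374716, 'cx': 258.05783742123697, 'cy': 194.76119978714058, 'xyz': array([0.19782162, 0.47221965, 0.72587031]), 'attitude': array([-0.14091727,  0.30391575,  0.84992658, -0.40669687])}
{'fov_y': 57.29495907020721, 'cx': 255.55164268295053, 'cy': 191.33775792242, 'xyz': array([0.46133342, 0.11919609, 0.99835093]), 'attitude': array([ 0.07295596, -0.05648849, -0.70106271,  0.70710505])}
{'fov_y': 69.28919531844957, 'cx': 255.42450878611288, 'cy': 188.65021335189817, 'hand_eye': array([[-3.60779924e-04,  9.58788499e-01,  2.84120546e-01,
         7.75673340e-02],
       [ 9.99999814e-01,  2.06062686e-04,  5.74436892e-04,
        -3.25118874e-04],
       [ 4.92216842e-04,  2.84120701e-01, -9.58788394e-01,
        -1.39692419e-01],
       [ 0.00000000e+00,  0.00000000e+00,  0.00000000e+00,
         1.00000000e+00]])}
```

View pics/scene0.png

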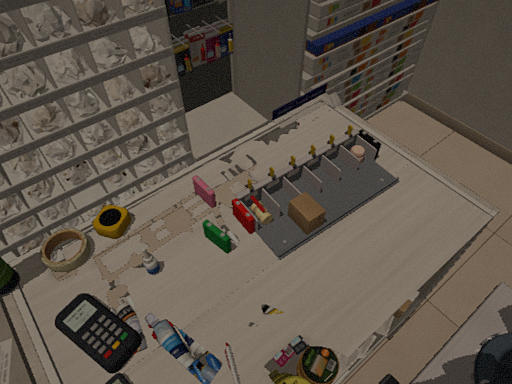

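View pics/top0.png

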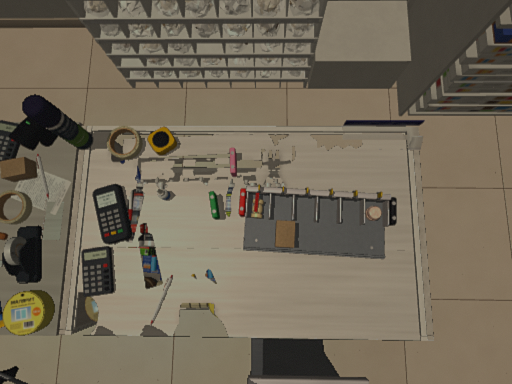

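Scene view: the rack runs from the red block (243,215) to the black one (370,145). The carton is at (306,211) and the tabs run from (250,185) to (349,131). Top view: red cap at (242,202), carton at (285,234).

Candidates for red_cap are the red block on the rack end (top 242,202), the loose green block (213,205) and the loose pink block (233,161). I choose the red one, at the +y end, so the tabs are 1, 2, 3 and the gap is gap 3.

```bash
python3 - <<'E'
from h import *
C={}
for n in('scene','top'):
    c=eyes.camera(n);C[n]=c;hsv=cv2.cvtColor(c['img'],cv2.COLOR_RGB2HSV)
    for nm,lo,hi in(('yellow',(22,130,80),(34,255,255)),('brown',(8,80,60),(20,200,230)),('red',(0,170,80),(6,255,255))):
        m=cv2.inRange(hsv,lo,hi);k,_,s,ce=cv2.connectedComponentsWithStats(m)
        print(n,nm,[(ce[i].round(1).tolist(),int(s[i,4])) for i in range(1,k) if s[i,4]>5 and (n=='scene' and 225<ce[i][0]<400 and ce[i][1]<250 or n=='top' and 225<ce[i][0]<410 and 170<ce[i][1]<265)])
a=cv2.resize(C['top']['img'][170:270,230:410],None,fx=4,fy=4,interpolation=cv2.INTER_CUBIC)
b=cv2.resize(C['scene']['img'][120:260,225:400],None,fx=4,fy=4,interpolation=cv2.INTER_CUBIC)
cv2.imwrite('pics/topc.png',a[...,::-1]);cv2.imwrite('pics/scenec.png',b[...,::-1])
E
```

```text
scene yellow [([229.4, 44.0], 8), ([349.5, 129.3], 13), ([312.3, 148.6], 17), ([292.8, 157.4], 8), ([291.3, 162.2], 6), ([271.3, 170.7], 13), ([248.9, 183.1], 13)]
scene brown [([329.4, 7.9], 16), ([331.9, 18.8], 8), ([380.4, 36.2], 34), ([385.8, 30.3], 12), ([370.3, 34.4], 7), ([362.3, 40.4], 17), ([366.4, 43.7], 40), ([365.3, 48.8], 6), ([372.6, 49.6], 9), ([307.5, 51.2], 6), ([361.0, 55.5], 27), ([370.8, 53.5], 10), ([377.1, 58.1], 9), ([320.2, 61.3], 19), ([372.5, 61.4], 22), ([362.9, 65.4], 27), ([324.0, 67.0], 20), ([366.7, 72.8], 9), ([322.4, 76.0], 9), ([370.3, 77.8], 12), ([314.8, 79.6], 13), ([327.5, 85.2], 8), ([387.7, 100.2], 12), ([382.7, 103.7], 7), ([364.7, 104.6], 7), ([353.0, 108.4], 20), ([361.6, 111.6], 8), ([357.6, 152.0], 119), ([314.5, 149.5], 6), ([250.7, 182.0], 7), ([305.3, 210.0], 837), ([261.0, 214.3], 198)]
scene red [([255.0, 203.9], 70), ([241.8, 213.8], 236)]
top yellow [([258.7, 186.2], 6), ([282.7, 188.2], 6), ([307.3, 189.9], 7), ([331.4, 191.7], 7), ([380.7, 194.0], 6), ([228.2, 194.6], 9), ([227.8, 213.0], 12)]
top brown [([254.2, 201.6], 10), ([258.7, 209.8], 85), ([372.3, 212.8], 105), ([284.8, 233.7], 514)]
top red [([243.0, 190.8], 21), ([257.1, 202.0], 59), ([242.0, 201.0], 57), ([241.0, 212.0], 22)]
```

View pics/topc.png

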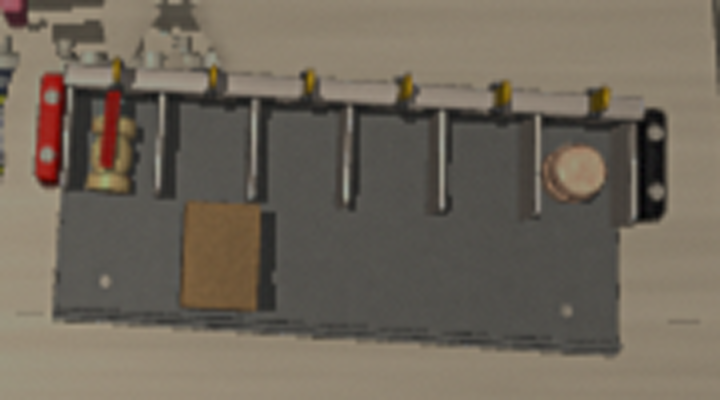

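View pics/scenec.png

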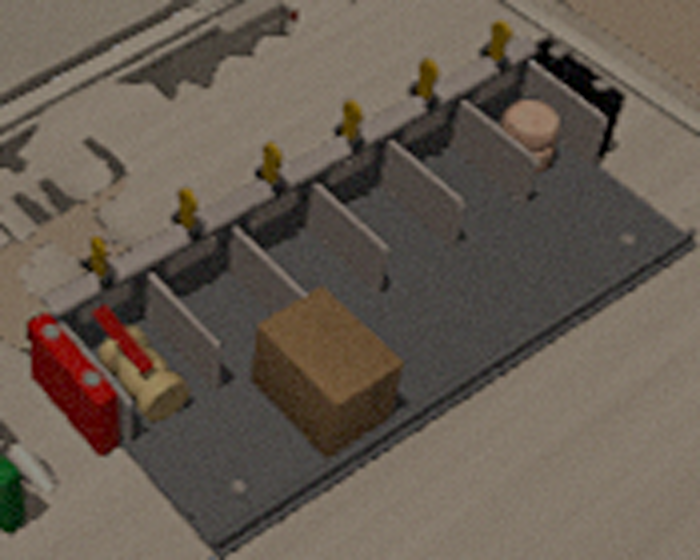

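The crops confirm the choice: red cap at the left end, carton in front of gap 2, and the tabs at crop x 117, 213, 310, and so on. Next I triangulate.

```bash
python3 - <<'E'
from h import *
S,T=eyes.camera('scene'),eyes.camera('top')
def tri(t,s):
    a=ray(T,(t[0]+.5)/4-.5+230,(t[1]+.5)/4-.5+170);b=ray(S,(s[0]+.5)/4-.5+225,(s[1]+.5)/4-.5+120)
    A=np.zeros((3,3));B=np.zeros(3)
    for p,d in(a,b):
        d=d/np.linalg.norm(d);P=np.eye(3)-np.outer(d,d);A+=P;B+=P@p
    return np.linalg.solve(A,B)
tt=[(117,70),(213,75),(310,82),(406,88),(503,95),(599,99)];ss=[(98,255),(187,205),(271,160),(351,118),(428,78),(500,40)]
P=np.array([tri(a,b) for a,b in zip(tt,ss)]);print(P.round(4))
Q=np.array([tri(a,b) for a,b in zip([(187,203),(262,205),(257,309),(182,307)],[(257,328),(322,289),(402,367),(328,412)])]);print('carton',Q.round(4),Q.mean(0))
# fixed-height fit
Pz=np.array([onz(T,(a[0]+.5)/4-.5+230,(a[1]+.5)/4-.5+170,.082) for a in tt])
Y=np.array([160,96,32,-32,-96,-160])/1e3
sl=np.polyfit(Y,Pz[:,:2],1);ey=sl[0]/np.linalg.norm(sl[0]);ex=np.array([ey[1],-ey[0]])
print('scale',np.linalg.norm(sl[0]),'yaw',np.arctan2(ex[1],ex[0]),'tabmid',sl[1])
O=sl[1]-.076*ex;print('origin',O)
for nm,t,z in(('frontL',(55,320),.014),('frontR',(620,352),.014),('divend2',(160,197),.052),('divend5',(440,211),.052),('divend1',(250,199),.052)):
    p=onz(T,(t[0]+.5)/4-.5+230,(t[1]+.5)/4-.5+170,z)[:2]-O;print(nm,(p@ex).round(4),(p@ey).round(4))
for t in [(187,203),(262,205),(257,309),(182,307)]:
    w=onz(T,(t[0]+.5)/4-.5+230,(t[1]+.5)/4-.5+170,.06)[:2];p=w-O;print('c',w.round(4),(p@ex).round(4),(p@ey).round(4))
for q in Q: p=q[:2]-O;print('c tri',(p@ex).round(4),(p@ey).round(4))
E
```

```text
[[ 0.6426  0.1325  0.0798]
 [ 0.6392  0.0688  0.0817]
 [ 0.6353  0.005   0.0818]
 [ 0.6315 -0.0582  0.0816]
 [ 0.6271 -0.1216  0.0819]
 [ 0.6243 -0.1849  0.0812]]
carton [[0.5565 0.0855 0.0603]
 [0.5557 0.0352 0.0578]
 [0.487  0.0392 0.0574]
 [0.4897 0.09   0.0553]] [0.52224408 0.06245174 0.05770303]
scale 0.9919870750099488 yaw -0.05741071270739219 tabmid [ 0.63363622 -0.02602493]
origin [ 0.55776143 -0.02166411]
frontL -0.0894 0.192
frontR -0.0848 -0.1948
divend2 -0.0035 0.1252
divend5 -0.0006 -0.0625
divend1 -0.0009 0.0647
c [0.5567 0.0856] -0.0072 0.107
c [0.5558 0.0356] -0.0053 0.0571
c [0.4872 0.0396] -0.0739 0.0571
c [0.488  0.0889] -0.076 0.1064
c tri -0.0074 0.1069
c tri -0.0053 0.0567
c tri -0.0741 0.0567
c tri -0.0743 0.1075
```

```bash
cat >> h.py <<'E'
O=np.array([.5578,-.0217]);yaw=-.0574
ex=np.array([np.cos(yaw),np.sin(yaw),0]);ey=np.array([-np.sin(yaw),np.cos(yaw),0])
RT=np.stack([-ex,ey,[0,0,-1]],1)  # desired tool: x=-rack x, y=rack y, z down
def go(x,y,tipz):
    o=sensors.get_obs();M=R.from_quat(o['tool_rot']).as_matrix()
    w=np.array([*O,0])+ex*x+ey*y+[0,0,tipz+.022]
    p=o['position']-[*O,0]
    print('now rack',(p@ex).round(4),(p@ey).round(4),'tip',(p[2]-.022).round(4),'F',o['ft_force'].round(1),'t',o['time'])
    print('rotvec',R.from_matrix(M.T@RT).as_rotvec().round(4),'shift(in RT axes) mm',(RT.T@(w-o['position'])*1e3).round(1))
E
python3 -c "
from h import *
go(.076,.205,.13)"
```

```text
now rack -0.3853 0.5901 tip 0.2223 F [0.2 0.8 0.5] t 0.35
rotvec [-5.000e-04 -2.000e-04 -2.804e-01] shift(in RT axes) mm [-461.3 -385.1   92.3]
```

drive_tool --deltas '[[[0,0,0,0,0,-0.1],[0,0,0,0,0,-0.1],[0,0,0,0,0,-0.08],[-25,-21,0,0,0,0],[-25,-21,0,0,0,0],[-25,-21,0,0,0,0],[-25,-21,0,0,0,0],[-25,-21,0,0,0,0]]]' --gripper 0 --squeeze 20

```text
time: 1.02
position: [0.3266, 0.4766, 0.2446]
tool_rot: [0.029, 1.0, 0.0, 0.0]
ft_force: [0.4, 0.8, -0.1]
grip_width: 0.0416
grip_force: 0.0
```

drive_tool --deltas '[[[-27,-22,0,0,0,0],[-27,-22,0,0,0,0],[-27,-22,0,0,0,0],[-27,-22,0,0,0,0],[-27,-22,0,0,0,0],[-27,-22,0,0,0,0],[-27,-22,0,0,0,0],[0,0,0,0,0,0]]]'

```text
time: 1.68
position: [0.5112, 0.3088, 0.2448]
tool_rot: [0.032, 0.999, -0.001, 0.003]
ft_force: [0.3, 0.1, 0.1]
grip_width: 0.0007
grip_force: 0.0
```

```bash
python3 -c "
from h import *
go(.076,.205,.13)
print(sensors.get_obs()['grip_width'])"
```

```text
now rack -0.0655 0.3273 tip 0.2228 F [0.3 0.1 0.1] t 1.6833
rotvec [-0.001   0.0051 -0.0059] shift(in RT axes) mm [-141.5 -122.3   92.8]
0.0006527179328214099
```

drive_tool --deltas '[[[-28,-24,10,0,0,0],[-28,-24,10,0,0,0],[-28,-24,10,0,0,0],[-28,-24,10,0,0,0],[-28,-24,10,0,0,0],[0,0,10,0,0,0],[0,0,0,0,0,-0.006],[0,0,0,0,0,0]]]'

```text
time: 2.35
position: [0.6373, 0.1852, 0.1836]
tool_rot: [0.026, 1.0, 0.0, -0.002]
ft_force: [0.0, 0.6, -0.8]
grip_width: 0.0007
grip_force: 0.0
```

```bash
python3 - <<'E'
from h import *
go(.076,.2,.08)
o=sensors.get_obs();c=eyes.camera('wrist');cv2.imwrite('pics/w1.png',c['img'][...,::-1])
T=eyes.camera('top')['img'][150:270,220:400];S=eyes.camera('scene')['img'][90:260,200:400]
a=cv2.resize(T,(360,240));b=cv2.resize(S,(424,360))
im=np.zeros((384+360,800,3),np.uint8)[:600]
im=np.zeros((384,800,3),np.uint8);im[:,:424]=cv2.resize(S,(424,384));im[:288,424:]=cv2.resize(c['img'],(376,288));cv2.imwrite('pics/m1.png',im[...,::-1])
E
```

```text
now rack 0.0675 0.2112 tip 0.1616 F [ 0.   0.6 -0.8] t 2.35
rotvec [ 0.     -0.0032  0.0053] shift(in RT axes) mm [ -8.5 -11.2  81.6]
```

View pics/m1.png

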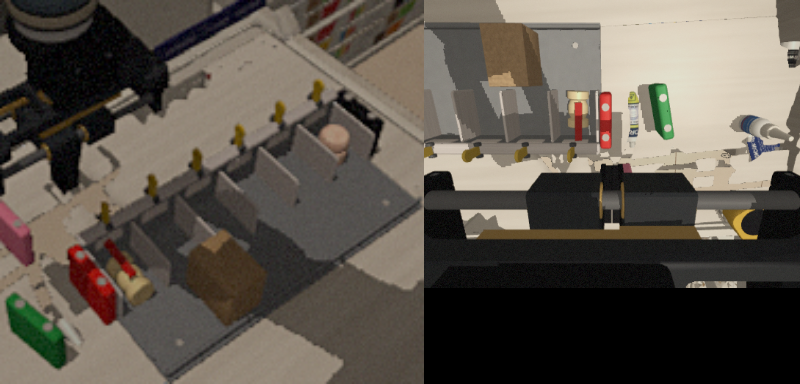

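The arm is above the red end and everything is still undisturbed. Now I descend to tip z = 80 mm.

drive_tool --deltas '[[[-4,-3,15,0,0,0],[-4,-3,15,0,0,0],[0,0,15,0,0,0],[0,0,15,0,0,0],[0,0,12,0,0,0],[0,0,10,0,0,0],[0,0,0,0,0,0.005],[0,0,0,0,0,0]]]'

```text
time: 3.17
position: [0.6457, 0.1787, 0.1015]
tool_rot: [0.028, 1.0, -0.0, -0.001]
ft_force: [-0.3, 0.2, -0.2]
grip_width: 0.0008
grip_force: 0.0
```

```bash
python3 -c "
from h import *
go(.076,.027,.08)"
```

```text
now rack 0.0762 0.2051 tip 0.0795 F [-0.3  0.2 -0.2] t 3.1667
rotvec [-0.0003 -0.0017  0.0004] shift(in RT axes) mm [   0.2 -178.1   -0.5]
```

drive_tool --deltas '[[[0,-12,0,0,0,0],[0,-12,0,0,0,0],[0,-12,0,0,0,0],[0,-12,0,0,0,0],[0,-12,0,0,0,0],[0,-12,0,0,0,0],[0,-12,0,0,0,0],[0,-8,0,0,0,0]]]'

```text
time: 3.83
position: [0.6408, 0.0846, 0.1027]
tool_rot: [0.029, 1.0, -0.0, -0.0]
ft_force: [-0.2, 0.5, -0.5]
grip_width: 0.0003
grip_force: 0.0
```

drive_tool --deltas '[[[0,-10,0,0,0,0],[0,-10,0,0,0,0],[0,-10,0,0,0,0],[0,-10,0,0,0,0],[0,-10,0,0,0,0],[0,-10,0,0,0,0],[0,-10,0,0,0,0],[0,-8,0,0,0,0]]]'

```text
time: 4.5
position: [0.6364, 0.0077, 0.1025]
tool_rot: [0.029, 1.0, -0.0, -0.0]
ft_force: [-0.4, 0.6, -0.1]
grip_width: 0.0002
grip_force: 0.4
```

```bash
python3 - <<'E'
from h import *
go(.076,.027,.08)
S=eyes.camera('scene')['img'][100:250,220:390]
cv2.imwrite('pics/s2.png',cv2.resize(S,None,fx=4,fy=4,interpolation=cv2.INTER_CUBIC)[...,::-1])
E
```

```text
now rack 0.0767 0.0339 tip 0.0805 F [-0.4  0.6 -0.1] t 4.5
rotvec [-0.0001 -0.0001  0.0002] shift(in RT axes) mm [ 0.7 -6.9  0.5]
```

View pics/s2.png

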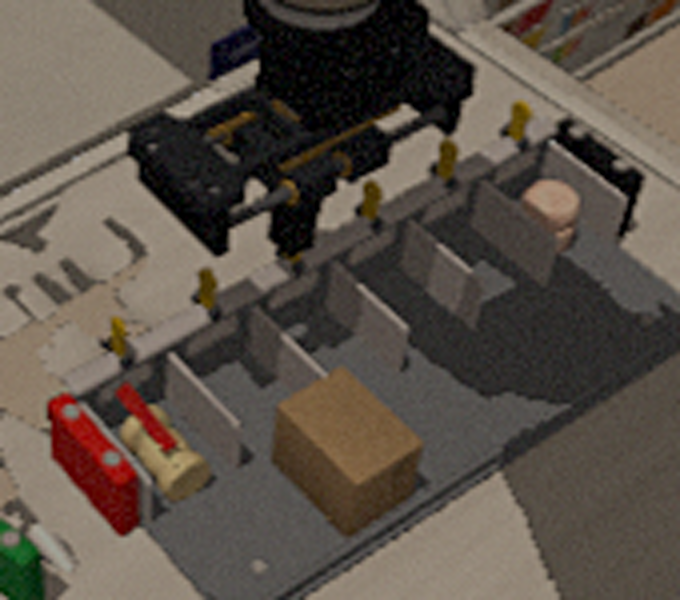

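Tabs 1 and 2 are back upright and tab 3 (297,262) is bent under the finger. I move 8 mm further, lift straight up, then go round to the carton's left side.

drive_tool --deltas '[[[0,-5,0,0,0,0],[0,-3,0,0,0,0],[0,0,0,0,0,0],[0,0,-10,0,0,0],[0,0,-20,0,0,0],[0,0,-20,0,0,0],[0,0,-20,0,0,0],[0,0,0,0,0,0]]]'

```text
time: 5.22
position: [0.639, 0.0009, 0.1776]
tool_rot: [0.028, 1.0, -0.001, 0.005]
ft_force: [0.1, 0.3, 0.7]
grip_width: 0.0007
grip_force: 0.0
```

```bash
python3 -c "
from h import *
go(-.0405,.142,.14)"
```

```text
now rack 0.0797 0.0272 tip 0.1556 F [0.1 0.3 0.7] t 5.2167
rotvec [-0.0014  0.0093  0.0016] shift(in RT axes) mm [120.2 114.8  15.6]
```

drive_tool --deltas '[[[20,19,0,0,0,0],[20,19,0,0,0,0],[20,19,0,0,0,0],[20,19,0,0,0,0],[20,19,0,0,0,0],[20,20,0,0,0,0],[0,0,0,0,0,0],[0,0,0,0,0,0]]]'

```text
time: 5.88
position: [0.5214, 0.1238, 0.1725]
tool_rot: [0.027, 1.0, -0.0, -0.0]
ft_force: [1.0, -0.4, 0.3]
grip_width: 0.0004
grip_force: 0.0
```

```bash
python3 -c "
from h import *
go(-.0405,.142,.025)"
```

```text
now rack -0.0447 0.1432 tip 0.1505 F [ 1.  -0.4  0.3] t 5.8833
rotvec [-0.0004 -0.0008  0.0037] shift(in RT axes) mm [ -4.2  -1.2 125.5]
```

drive_tool --deltas '[[[-4,-1,20,0,0,0.004],[0,0,25,0,0,0],[0,0,25,0,0,0],[0,0,25,0,0,0],[0,0,20,0,0,0],[0,0,10,0,0,0],[0,0,0,0,0,0],[0,0,0,0,0,0]]]'

```text
time: 6.55
position: [0.5274, 0.1209, 0.0474]
tool_rot: [0.031, 1.0, -0.0, 0.0]
ft_force: [0.6, -0.2, 0.4]
grip_width: 0.0007
grip_force: 0.0
```

```bash
python3 - <<'E'
from h import *
go(-.0405,.072,.025)
S=eyes.camera('scene')['img'][100:250,220:390];W=eyes.camera('wrist')['img']
im=np.zeros((384,800,3),np.uint8);im[:,:424]=cv2.resize(S,(424,384));im[:282,424:]=cv2.resize(W,(376,282));cv2.imwrite('pics/m3.png',im[...,::-1])
E
```

```text
now rack -0.0386 0.1406 tip 0.0254 F [ 0.6 -0.2  0.4] t 6.55
rotvec [-0.0001  0.     -0.0039] shift(in RT axes) mm [  1.9 -68.6   0.4]
```

View pics/m3.png

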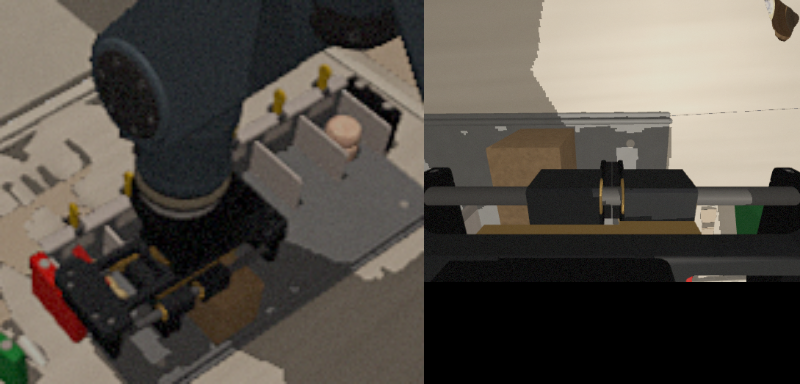

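drive_tool --deltas '[[[2,-8,0,0,0,-0.004],[0,-6,0,0,0,0],[0,-5,0,0,0,0],[0,-5,0,0,0,0],[0,-5,0,0,0,0],[0,-5,0,0,0,0],[0,-5,0,0,0,0],[0,-5,0,0,0,0]]]'

```text
time: 7.32
position: [0.5222, 0.0771, 0.0477]
tool_rot: [0.028, 1.0, 0.0, 0.0]
ft_force: [-0.7, 0.7, 1.6]
grip_width: 0.0004
grip_force: 0.7
```

drive_tool --deltas '[[[0,-5,0,0,0,0],[0,-5,0,0,0,0],[0,-4,0,0,0,0],[0,-3,0,0,0,0],[0,0,0,0,0,0],[0,0,0,0,0,0]]]'

```text
time: 7.82
position: [0.521, 0.0603, 0.0474]
tool_rot: [0.029, 1.0, -0.0, -0.0]
ft_force: [0.0, 0.3, 0.3]
grip_width: 0.0004
grip_force: 0.0
```

```bash
cat >> h.py <<'E'
def carton():
    T=eyes.camera('top');h=cv2.cvtColor(T['img'],cv2.COLOR_RGB2HSV);m=cv2.inRange(h,(8,80,40),(20,200,230))
    m[:,:262]=0;m[:,350:]=0;m[:185]=0;m[265:]=0
    cs=cv2.findContours(m,cv2.RETR_EXTERNAL,cv2.CHAIN_APPROX_NONE)[0]
    k=max(cs,key=cv2.contourArea)
    P=np.array([onz(T,*p[0],.06) for p in k])-[*O,0];q=np.stack([P@ex,P@ey],1)*1e3
    r=cv2.minAreaRect(q.astype(np.float32));print('carton rack mm',r)
E
python3 - <<'E'
from h import *
go(-.0405,.072,.025);carton()
S=eyes.camera('top')['img'][150:270,220:400];W=eyes.camera('wrist')['img']
im=np.zeros((384,800,3),np.uint8);im[:282,:424]=cv2.resize(S,(424,282));im[:282,424:]=cv2.resize(W,(376,282));cv2.imwrite('pics/m4.png',im[...,::-1])
E
```

```text
now rack -0.0414 0.0798 tip 0.0254 F [0.  0.3 0.3] t 7.8167
rotvec [-0.0002 -0.0004  0.0004] shift(in RT axes) mm [-0.9 -7.8  0.4]
carton rack mm ((39.91546630859375, 147.2362518310547), (10.921935081481934, 2.7005958557128906), 3.7068026065826416)
```

View pics/m4.png

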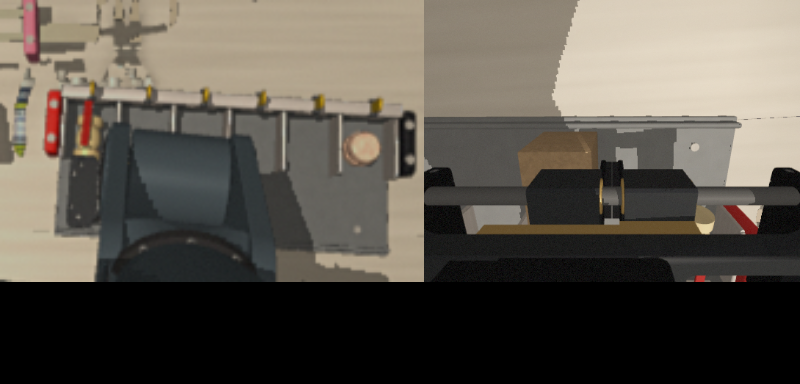

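The carton is moving with the finger and looks square. I finish the push, back off, lift and measure.

drive_tool --deltas '[[[0,-4,0,0,0,0],[0,-4,0,0,0,0],[0,0,0,0,0,0],[0,0,0,0,0,0],[0,10,0,0,0,0],[0,15,0,0,0,0],[0,15,-5,0,0,0],[0,10,-20,0,0,0]]]'

```text
time: 8.63
position: [0.5215, 0.1041, 0.0706]
tool_rot: [0.028, 1.0, 0.0, -0.003]
ft_force: [0.2, 0.1, -0.7]
grip_width: 0.0003
grip_force: 0.0
```

drive_tool --deltas '[[[0,20,-35,0,0,0],[0,30,-25,0,0,0],[0,35,-25,0,0,0],[0,35,-20,0,0,0],[0,35,0,0,0,0],[0,35,0,0,0,0],[0,35,0,0,0,0],[0,0,0,0,0,0]]]'

```text
time: 9.3
position: [0.536, 0.3331, 0.1773]
tool_rot: [0.026, 1.0, 0.002, 0.002]
ft_force: [0.5, -0.9, -0.4]
grip_width: 0.0
grip_force: 0.0
```

```bash
python3 - <<'E'
from h import *
go(-.12,.032,.15);carton()
S=eyes.camera('top')['img'][170:270,230:410]
cv2.imwrite('pics/t5.png',cv2.resize(S,None,fx=4,fy=4,interpolation=cv2.INTER_CUBIC)[...,::-1])
E
```

```text
now rack -0.0422 0.353 tip 0.1553 F [ 0.5 -0.9 -0.4] t 9.3
rotvec [0.0046 0.003  0.0059] shift(in RT axes) mm [  77.8 -321.     5.3]
carton rack mm ((-40.34600067138672, 37.24510955810547), (70.91039276123047, 52.698524475097656), 2.2258245944976807)
```

View pics/t5.png

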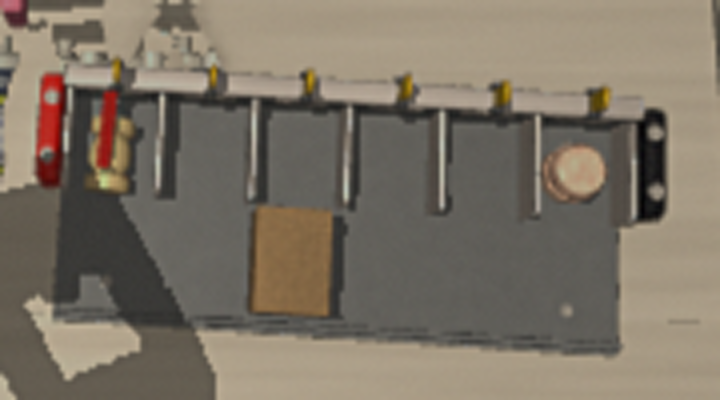

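The carton sits about 5 mm short of the gap's centre line (crop centre 291 against 301). I go back for one more small push.

```bash
python3 -c "
from h import *
go(-.0405,.1,.025)"
```

```text
now rack -0.0426 0.3478 tip 0.1545 F [-0.   0.1 -0.4] t 9.4
rotvec [-0.0004 -0.0003  0.0041] shift(in RT axes) mm [  -2.1 -247.8  129.5]
```

drive_tool --deltas '[[[0,-35,0,-0.004,0,0.006],[0,-35,0,0,0,0],[0,-35,20,0,0,0],[0,-35,25,0,0,0],[0,-35,25,0,0,0],[0,-30,20,0,0,0],[0,-25,20,0,0,0],[0,0,10,0,0,0]]]'

```text
time: 10.07
position: [0.5201, 0.0943, 0.0555]
tool_rot: [0.034, 0.999, 0.001, -0.002]
ft_force: [0.7, 0.4, 0.3]
grip_width: 0.0005
grip_force: 0.0
```

```bash
python3 -c "
from h import *
go(-.0405,.0665,.025)"
```

```text
now rack -0.0443 0.1136 tip 0.0335 F [0.7 0.4 0.3] t 10.0667
rotvec [ 0.0027 -0.005  -0.0115] shift(in RT axes) mm [ -3.8 -47.1   8.5]
```

drive_tool --deltas '[[[-3,-8,0,0,0,-0.006],[0,-8,0,0,0,0],[0,0,0,0,0,0],[0,0,0,0,0,0]]]'

```text
time: 10.4
position: [0.5251, 0.0832, 0.0585]
tool_rot: [0.028, 1.0, 0.002, 0.001]
ft_force: [-0.4, 0.0, 0.5]
grip_width: 0.0003
grip_force: 0.0
```

```bash
python3 -c "
from h import *
go(-.0405,.0665,.025)"
```

```text
now rack -0.0387 0.1028 tip 0.0365 F [-0.4  0.   0.5] t 10.4
rotvec [0.0041 0.0022 0.0006] shift(in RT axes) mm [  1.8 -36.3  11.5]
```

drive_tool --deltas '[[[2,-8,6,0.004,0.002,0],[0,-8,5,0,0,0],[0,-6,0,0,0,0],[0,-4,0,0,0,0],[0,-4,0,0,0,0],[0,-4,0,0,0,0],[0,-2,0,0,0,0],[0,0,0,0,0,0]]]'

```text
time: 11.07
position: [0.5203, 0.0467, 0.0466]
tool_rot: [0.029, 1.0, 0.0, -0.001]
ft_force: [-0.4, -0.0, 0.1]
grip_width: 0.0002
grip_force: 0.0
```

```bash
python3 -c "
from h import *
go(-.0405,.0665,.025)"
```

```text
now rack -0.0413 0.0661 tip 0.0246 F [-0.4 -0.   0.1] t 11.0667
rotvec [-0.     -0.0017 -0.    ] shift(in RT axes) mm [-0.8  0.4 -0.4]
```

Back off and swing round to the front, clear of the top view, then measure.

drive_tool --deltas '[[[0,8,0,0,0,0],[0,15,0,0,0,0],[0,10,-15,0,0,0],[0,20,-35,0,0,0],[0,30,-25,0,0,0],[0,35,-25,0,0,0],[0,35,0,0,0,0],[0,35,0,0,0,0]]]'

```text
time: 11.73
position: [0.5318, 0.2364, 0.1481]
tool_rot: [0.028, 1.0, 0.001, 0.001]
ft_force: [1.2, 0.3, -0.6]
grip_width: 0.0005
grip_force: 0.0
```

drive_tool --deltas '[[[0,35,0,0,0,0],[0,35,0,0,0,0],[0,0,0,0,0,0],[0,0,0,0,0,0]]]'

```text
time: 12.07
position: [0.5341, 0.3063, 0.1456]
tool_rot: [0.026, 1.0, 0.0, -0.001]
ft_force: [-0.6, -0.7, 0.1]
grip_width: 0.0005
grip_force: 0.0
```

```bash
python3 - <<'E'
from h import *
go(-.115,.032,.1);carton()
S=eyes.camera('top')['img'][170:270,230:410]
cv2.imwrite('pics/t6.png',cv2.resize(S,None,fx=4,fy=4,interpolation=cv2.INTER_CUBIC)[...,::-1])
E
```

```text
now rack -0.0425 0.3261 tip 0.1236 F [-0.6 -0.7  0.1] t 12.0667
rotvec [ 0.     -0.0017  0.0051] shift(in RT axes) mm [  72.5 -294.1   23.6]
carton rack mm ((-40.82173538208008, 31.944976806640625), (69.26850128173828, 52.68367385864258), 2.166809320449829)
```

View pics/t6.png

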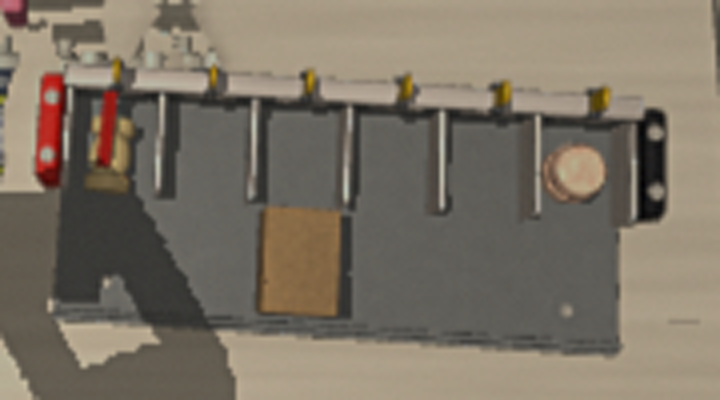

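Carton at rack (-41, 32) mm, square and centred in front of gap 3. Now to its front, with the fingers slightly apart for a wide, square push.

drive_tool --deltas '[[[35,0,0,0,0,0.005],[38,0,0,0,0,0],[0,-36,0,0,0,0],[0,-36,0,0,0,0],[0,-36,0,0,0,0],[0,-36,0,0,0,0],[0,-36,0,0,0,0],[0,-36,0,0,0,0]]]' --gripper 22

```text
time: 12.83
position: [0.4478, 0.0898, 0.146]
tool_rot: [0.032, 0.999, -0.0, -0.001]
ft_force: [0.9, -0.9, 0.1]
grip_width: 0.0191
grip_force: 0.0
```

drive_tool --deltas '[[[0,-36,0,0,0,0],[0,-36,0,0,0,0],[0,0,0,0,0,0],[0,0,0,0,0,0]]]'

```text
time: 13.17
position: [0.4439, 0.0179, 0.146]
tool_rot: [0.034, 0.999, 0.0, -0.001]
ft_force: [0.4, 0.5, 0.1]
grip_width: 0.0189
grip_force: 0.0
```

```bash
python3 -c "
from h import *
go(-.115,.032,.03)
print(sensors.get_obs()['grip_width'])"
```

```text
now rack -0.116 0.033 tip 0.124 F [0.4 0.5 0.1] t 13.1667
rotvec [ 0.0001 -0.0023 -0.0113] shift(in RT axes) mm [-1. -1. 94.]
0.018876708504203622
```

drive_tool --deltas '[[[0,-1,15,0,0,-0.011],[0,0,20,0,0,0],[0,0,20,0,0,0],[0,0,20,0,0,0],[0,0,12,0,0,0],[0,0,7,0,0,0],[0,0,0,0,0,0],[0,0,0,0,0,0]]]'

```text
time: 13.83
position: [0.4438, 0.0202, 0.0519]
tool_rot: [0.025, 1.0, 0.0, -0.001]
ft_force: [0.4, -0.4, 0.3]
grip_width: 0.0192
grip_force: 0.0
```

```bash
python3 -c "
from h import *
go(-.0095,.032,.03)"
```

```text
now rack -0.1162 0.0353 tip 0.0299 F [ 0.4 -0.4  0.3] t 13.8333
rotvec [ 0.0002 -0.0027  0.0074] shift(in RT axes) mm [-1.067e+02 -3.300e+00 -1.000e-01]
```

drive_tool --deltas '[[[-8,-3,0,0,-0.002,0.007],[-8,0,0,0,0,0],[-6,0,0,0,0,0],[-6,0,0,0,0,0],[-6,0,0,0,0,0],[-6,0,0,0,0,0],[-6,0,0,0,0,0],[-6,0,0,0,0,0]]]'

```text
time: 14.5
position: [0.4962, 0.0136, 0.0518]
tool_rot: [0.029, 1.0, 0.0, -0.0]
ft_force: [-0.7, -0.4, 0.7]
grip_width: 0.0195
grip_force: 0.4
```

```bash
python3 -c "
from h import *
go(-.0095,.032,.03)"
```

```text
now rack -0.0635 0.0318 tip 0.0298 F [-0.7 -0.4  0.7] t 14.5
rotvec [ 0.     -0.0005 -0.0003] shift(in RT axes) mm [-54.    0.2  -0.2]
```

drive_tool --deltas '[[[-6,0,0,0,0,0],[-6,0,0,0,0,0],[-6,0,0,0,0,0],[-6,0,0,0,0,0],[-6,0,0,0,0,0],[-6,0,0,0,0,0],[-6,0,0,0,0,0],[-4,0,0,0,0,0]]]'

```text
time: 15.17
position: [0.5429, 0.0108, 0.0518]
tool_rot: [0.029, 1.0, -0.0, 0.0]
ft_force: [-0.0, 0.1, 0.3]
grip_width: 0.019
grip_force: 0.2
```

drive_tool --deltas '[[[-2,0,0,0,0,0],[-2,0,0,0,0,0],[0,0,0,0,0,0],[0,0,0,0,0,0]]]'

```text
time: 15.5
position: [0.5458, 0.0107, 0.0518]
tool_rot: [0.029, 1.0, -0.0, 0.0]
ft_force: [0.6, -0.5, -1.0]
grip_width: 0.0192
grip_force: 0.0
```

```bash
python3 -c "
from h import *
go(-.0095,.032,.03)"
```

```text
now rack -0.0138 0.0317 tip 0.0298 F [ 0.6 -0.5 -1. ] t 15.5
rotvec [-0.      0.0003 -0.0004] shift(in RT axes) mm [-4.3  0.3 -0.2]
```

Now 2 mm steps until contact force appears.

drive_tool --deltas '[[[-2,0,0,0,0,0],[-2,0,0,0,0,0],[0,0,0,0,0,0]]]'

```text
time: 15.75
position: [0.5496, 0.0105, 0.0517]
tool_rot: [0.029, 1.0, 0.0, -0.0]
ft_force: [-0.3, -0.4, -0.8]
grip_width: 0.0189
grip_force: 0.4
```

drive_tool --deltas '[[[-2,0,0,0,0,0],[0,0,0,0,0,0]]]'

```text
time: 15.92
position: [0.5497, 0.0106, 0.0516]
tool_rot: [0.029, 1.0, 0.0, -0.002]
ft_force: [-4.7, -0.9, 2.4]
grip_width: 0.0187
grip_force: 2.4
```

It is against the wall (−4.7 N at rack x ≈ −10 mm, as predicted). A 1 mm nudge, then retreat and check.

drive_tool --deltas '[[[-1,0,0,0,0,0],[0,0,0,0,0,0],[5,0,0,0,0,0],[20,0,0,0,0,0],[30,0,0,0,0,0],[30,0,0,0,0,0],[25,20,-20,0,0,0],[0,30,-30,0,0,0]]]'

```text
time: 16.58
position: [0.4378, 0.0658, 0.0993]
tool_rot: [0.031, 0.999, 0.0, -0.007]
ft_force: [0.1, 1.1, 0.5]
grip_width: 0.0188
grip_force: 0.0
```

drive_tool --deltas '[[[0,35,-30,0,0,0],[0,35,-20,0,0,0],[0,35,0,0,0,0],[0,35,0,0,0,0],[0,35,0,0,0,0],[0,35,0,0,0,0],[0,0,0,0,0,0],[0,0,0,0,0,0]]]'

```text
time: 17.25
position: [0.4585, 0.2744, 0.1486]
tool_rot: [0.027, 1.0, 0.001, 0.002]
ft_force: [-1.7, 0.3, -0.7]
grip_width: 0.0191
grip_force: 0.0
```

```bash
python3 -c "
from h import *
go(-.0095,.032,.03);carton()"
```

```text
now rack -0.1162 0.2899 tip 0.1266 F [-1.7  0.3 -0.7] t 17.25
rotvec [0.0013 0.0031 0.0035] shift(in RT axes) mm [-106.7 -257.9   96.6]
carton rack mm ((32.036006927490234, 32.3670539855957), (73.29559326171875, 53.36184310913086), 2.1373085975646973)
```

```bash
python3 -c "
from h import *
print(ticket.hand_in())"
```

```text
the job is handed in; nothing more can be done
None
```

I swept tabs 1, 2 and 3 from the red end and pushed the carton into gap 3 until it met the back wall. The last top-view measurement puts it at about x = 32, y = 32 mm. The job is handed in with the arm clear; no verdict was returned.

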